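Check the print plate, then offer it an open spring clip

ROBOT

A 6-joint arm with a two-finger parallel gripper is mounted at the origin on the work surface. World frame = base frame: x ahead of the robot, y to its left, z up, the work surface at z = 0. Lengths are in m, angles in rad, forces in N, time in s.
With the tool pointing down it reaches from about 0.375 to 0.975 m from the base axis. Payload 3.8 kg.
Tool frame: the origin (TCP) lies midway between the tips of the shut fingers; the grasp point (between the pads) lies 19 mm behind it; z points along the fingers, y is the direction in which the jaws open and shut (so a half turn about z gives the same grasp; the last joint's range is limited). The gripper opens to 85 mm and grips with 20 to 120 N. Pads are 22 mm wide; open, the fingers measure 114 mm over their backs; the gripper's body (76 mm by 85 mm) begins 54 mm behind the grasp point. The pads swing forward as they close: fully open they stand 13 mm farther back than shut.
Start: joints at [1.067, 0.264, 1.604, -0, 1.274, -0.037], TCP at [0.304, 0.603, 0.231] pointing down, gripper open.
Joint ranges: [-2.63, 2.63], [-0.94, 2.18], [0.31, 2.57], [-1.31, 4.45], [0, 2.66], [-2.55, 2.55]. Speed limits (rad/s): [2.57, 2.57, 3.14, 3.14, 3.14, 3.14].

INTERFACE

Orientations are given as a rotation vector (axis times angle).
In Python, from workcell import bot gives the robot as it stands. The module is installed in compiled form; this text tells all that it offers.
- The arm moves only by the tool play_rows, never from a script. Its argument "series" is a list of rows, each an object with "translation": the shift along the tool's x, y, z in m, a list of three; "spin": the turn about the tool's z in units of 5 degrees (1.0 is 5 degrees). In form: [{"translation": [dx, dy, dz], "spin": spin}, ...]. A call has 1 to 5 rows; each row shifts and turns the commanded pose from where the row before left it, along the tool's axes as they then stand; what a row does not reach is not made up. A row lasts 1/10 s, in which the tool goes at most 50 mm and 8.59 degrees, less where a joint would pass 70% of its speed; a pose out of reach is approached as far as the arm can. A call is refused whole if a number of a shift passes 0.05 or a number of a turn 1, either way. A call with a gripper value outside its range is refused whole. "jaw" is the gripper's target within -1 to 1 (fully open at 1, half-way at 0, shut at -1), set as the call begins (left out, the last holds). The fingers move at their own pace and stop on an object; "force" is the grip in N (left out, the last holds). Time passes only in rows, so rows that do not move let the fingers close. It gives the time, the measured TCP pose, the force and the opening at its end, in the units of the state.
- bot.read_state(): the state, without advancing time (a new reading comes with each control period).
- bot.read_camera(name): name is "side" or "top"; returns the picture (400x640x3 uint8, blue, green, red); there is no depth.
- bot.get_calibration(name): a dict with "fov_y" (degrees; the focal length in pixels is half the picture's height over the tangent of half this angle, whatever the lens; pixels are square), "cx", "cy" (the principal point, pixels), "k1" (the pictures are not rectified: a ray, as slopes to the right and down, at radius r is drawn at 1 + k1 r^2 times it, then the intrinsics apply), "R" (3x3) and "t" (3): a world point X has camera coordinates R X + t. Camera axes: x right, y down, z forward; pixel columns grow to the right and rows downward; lengths in m; the calibration is good to about 2 mm. A picture is of the moment at which its call begins. get_calibration takes no time and is no camera call.
- bot.finish_job(): hands the job in, once; it reports no verdict.
The state is a dict: "time": time; "q": joint angles; "joint_vel": joint speeds; "joint_torque": joint torques, N m; "tool_pos": TCP position; "tcp_rot": TCP orientation; "wrist_force": force on the tool from outside, world axes, zero at the start; "torque": the same for the moment, N m; "width": opening from 0.0 (shut) to 1.0 (fully open).
Only numpy, scipy, OpenCV 4.12 (cv2) and the standard library are available. Lean on these libraries where they do the work, as an engineer would, in place of code of your own. Each camera call takes 0.05 s, during which the arm holds its last target. There are 200 camera calls.

TASK

Take the pen thermometer from its rubber pad and point its nose square-on at the dark round spot on the large upright print plate, from a few centimetres to a hand's breadth away, holding it steady for at least a full second, then lay it back on its pad and let go. Then squeeze the handles of the spring clip to open it, take it off its stand and hold it wide open, upright, with its jaws straddling the middle of the large plate's top edge, one on each side and touching neither face, so that I can slip a backing sheet in. Finish while still holding it like that; do not knock the plate and leave everything else on the bench where it is.

Things in the scene. Friction and masses are not known exactly. Their poses are not given: they have to be found in the camera images.
- pad: black rubber pad, fixed, 200 (its x) x 110 (its y) x 6 mm, lying on the bench; origin at the centre of its underside, z up
- wand_center (a point): centre of the loose pen thermometer (90 g), lying on the pad: a grey bar 118 long x 28 wide x 30 mm high, with a black round nose 20 mm across and 27 long in front (145 mm in all). This point is half-way up, 15 mm above the underside and 6 mm ahead of the bar's middle; x along the bar towards the nose, y across its width, z up
- wand_nose (a point): front end of the thermometer's nose, 80 mm ahead of wand_center along the same x; it measures straight along x
- wand: the thermometer itself: same axes, origin at its underside, 15 mm below wand_center
- plate: the large upright aluminium print plate, 140 wide (x) x 5 mm thick (y), fixed in a wooden foot 160 x 60 x 20 mm with black clamping bars up to 32 mm high; top edge 120 mm above the bench. Origin under its middle at bench height; x along the plate, y square to it, z up; spot on its -y face. (A smaller plate, 70 wide, 80 high, no spot, stands elsewhere.)
- plate_spot (a point): centre of the dark matt round spot, 40 mm across, on the -y face of the large plate, 75 mm above the bench; axes as plate
- plate_edge (a point): middle of the large plate's top edge, 120 mm above the bench, in the middle of its thickness; axes as plate
- clip_stand: fixed clip stand: wooden foot 100 (x) x 70 (y) x 20 mm and an upright steel strip 60 wide (x), 3 mm thick (y), top at 75 mm; the spring clip is parked clamped over the strip's top edge. Origin under its middle at bench height
- clip: the loose black spring clip (110 g), upright with its jaws down, clamped on the strip of its stand. Origin on the pivot between its two arms, 101 mm above the bench when parked; x along the pivot pin (arms and jaws are 26 mm wide along x), y the direction in which the jaws part and the handles are squeezed, z up in its middle plane towards the handles
- clip_grip (a point): point between the clip's handles, 40 mm above the pivot, the height for the middle of the finger pads; axes as clip. The handles are flat plates 7 to 53 mm above the pivot: parked they splay, 55 mm over their outsides at the top and 31 mm at the bottom; fully squeezed (towards each other along y) they meet a stop, parallel, 28 mm over their outsides
- clip_mouth (a point): point in the clip's middle plane half-way between the jaw tips, 40 mm below the pivot; the tips end 2 to 4 mm below it. Between the tips there are 23 mm when fully open; the pivot barrel's underside is 32 mm above this point. Axes as clip
- clip_jaw (a joint): how far each clip arm is turned from shut (both turn alike): 0 = jaws shut, about 0.04 rad when parked on the strip, 0.30 = fully open, at the stop. Squeezing takes about 5 N on each handle to start and 8 N to reach the stop; a grip of 15 to 30 N keeps it there. Let go, it snaps shut
- spray: bystander: white bottle 56 mm across, 150 mm high; origin under its middle
- vase: bystander: small printed vase, 60 mm across, 65 mm high; origin under its middle
- scraper: bystander: scraper 170 mm long, lying on the bench
- nozzles: bystander: small clear open box 80 x 60 x 30 mm; origin under its middle
- gear: bystander: printed gear 72 mm across with a hub, 26 mm high; origin under its middle
Not all that is in view belongs to the job. Leave any green or turquoise look-alike of the plate alone.

How it is judged:
On the way, in this order (a step that is already met when the one before it is completed fails the run):
1. the held thermometer points at the spot: nose 25 to 150 mm away on the spotted side, beam within 20 mm of its centre and 0.4 rad of square, still for 1 s (x of plate_spot in the frame of wand_nose between 0.025 and 0.15 m and y of plate_spot in the frame of wand_nose between -0.02 and 0.02 m and z of plate_spot in the frame of wand_nose between -0.02 and 0.02 m and y of wand_nose in the frame of plate_spot below -0.02 m and angle between the x axis of wand and the y axis of plate, either way round below 0.4 rad and linear speed of wand below 0.03 m/s and contact force between the fingers and wand above 0.5 N), for 1 s.
2. the thermometer lies on its pad again, let go (x of wand_center in the frame of pad between -0.08 and 0.08 m and y of wand_center in the frame of pad between -0.045 and 0.045 m and height (world z) of wand_center below 0.03 m and contact force between the fingers and wand below 0.1 N and linear speed of wand below 0.03 m/s), for 0.2 s.
At the end, for the whole second after the job is handed in: clip held by the fingers, arms over 0.22 rad, upright and square to the plate within 0.25 rad, clip_mouth 4 to 31 mm below the top edge, within 30 mm of its middle and 8.5 mm of its mid-thickness, not touching the plate, still; thermometer released, its centre over its pad (all of step 2 and value of joint clip_jaw above 0.22 rad and contact force between the fingers and clip above 3 N and contact force between clip and plate below 0.2 N and x of clip_mouth in the frame of plate_edge between -0.03 and 0.03 m and y of clip_mouth in the frame of plate_edge between -0.0085 and 0.0085 m and z of clip_mouth in the frame of plate_edge between -0.031 and -0.004 m and angle between the y axis of clip and the y axis of plate, either way round below 0.25 rad and angle between clip's own z axis and vertical below 0.25 rad and linear speed of clip below 0.03 m/s); the arm keeps its last pose, push and grip.
It fails at once if the plate is knocked (over 12 N by the robot, clip or thermometer) (contact force between any of the arm, the fingers, clip, wand and plate above 12 N).
It fails at once if a bystander is moved more than 30 mm (distance of any of spray, vase, scraper, nozzles, gear from where it was at the start of the episode above 0.03 m).
It also fails if it takes over 70 s, if anything falls off the work surface, if the arm or the gripper's body presses on something with over 40 N, if the wrist force passes 120 N, or if a joint passes its speed limit or range.

## Working session

There is one attempt and no reset: what is moved stays moved. The work goes in short steps, Python scripts to look and compute and a tool call to move; the robot and the scene stay as the last step left them, time stands still between calls to the robot, and variables do not carry over. Pictures are saved under pics/ and viewed, about 8 in all and at most 12, crops included, and the job is handed in when it is done.

Besides the shell and the picture viewer there is one more tool, called after "Call:" by a JSON object that holds its "name" and its "arguments", one argument or row to a line. play_rows: Moves the arm, as the interface text tells. Its arguments: {"type":"object","properties":{"series":{"type":"array","items":{"type":"object","properties":{"translation":{"type":"array","items":{"type":"number"}},"spin":{"type":"number"}}}},"jaw":{"type":"number"},"force":{"type":"number"}},"required":["series"]}

```bash
mkdir -p pics
cat > h.py <<'E'
import numpy as np, cv2
from workcell import bot
def cal(n):
    c=bot.get_calibration(n); f=200/np.tan(np.radians(c["fov_y"])/2)
    return c,f,np.array(c["R"]),np.array(c["t"])
def ray(n,u,v):
    c,f,R,t=cal(n); d=np.array([(u-c["cx"])/f,(v-c["cy"])/f]); s=d.copy()
    for _ in range(30): s=d/(1+c["k1"]*(s@s))
    return -R.T@t, R.T@np.array([s[0],s[1],1])
def onz(n,u,v,z):
    o,d=ray(n,u,v); return o+d*(z-o[2])/d[2]
def proj(n,X):
    c,f,R,t=cal(n); p=R@np.array(X)+t; s=p[:2]/p[2]; s=s*(1+c["k1"]*(s@s))
    return np.array([c["cx"],c["cy"]])+f*s
def tri(n1,p1,n2,p2):
    o1,d1=ray(n1,*p1);o2,d2=ray(n2,*p2)
    k=np.linalg.lstsq(np.c_[d1,-d2],o2-o1,rcond=None)[0]
    a=o1+k[0]*d1;b=o2+k[1]*d2; return (a+b)/2,np.linalg.norm(a-b)
E
python3 - <<'E'
from h import *
for n in("side","top"):
    im=bot.read_camera(n); cv2.imwrite(f"pics/{n}0.png",im)
    c,f,R,t=cal(n); print(n,f,c["k1"],-R.T@t,R[2])
s=bot.read_state();print(s["time"],s["tool_pos"],s["tcp_rot"],s["width"])
E
```

```text
side 362.4155832814022 -0.03149972768976327 [ 0.30819244 -0.61912635  0.89316505] [ 0.25978442  0.620282   -0.74010965]
top 382.9853681479426 -0.03709448429067398 [0.44406355 0.03166572 1.06090246] [ 0.13698142  0.02176468 -0.99033448]
0.1 [0.30345555 0.6021669  0.23005805] [-0.72651141 -3.05588092  0.00315486] 1.0015506170611344
```

View pics/top0.png

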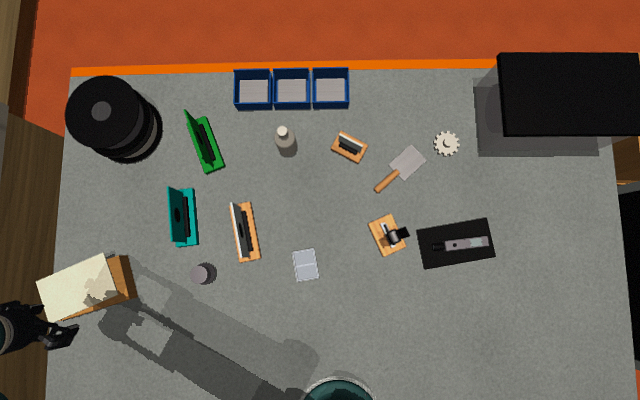

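View pics/side0.png

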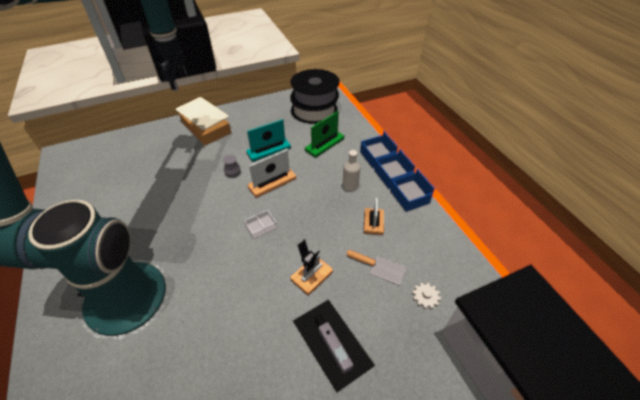

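The top view shows the aluminium plate in its wooden foot at about (245,231). The clip on its stand is at (390,235), and the wand on the black pad is at (460,243) with its nose to the left. Look-alikes are the turquoise plate at (182,215), the green one at (205,142) and the small plate at (350,145). Only the one at (245,231) is grey, large and spotted. I'll confirm that with enlarged crops.

Run:
```python
from h import *
t=cv2.imread("pics/top0.png");s=cv2.imread("pics/side0.png")
R=lambda im,x,y,w,h,k:cv2.resize(im[y:y+h,x:x+w],None,fx=k,fy=k,interpolation=cv2.INTER_CUBIC)
a=R(t,365,195,133,80,6); b=R(t,222,190,50,80,6)
c=R(s,240,140,66,60,6); d=R(s,280,230,100,160,3)
cv2.imwrite("pics/c1.png",a)
cv=np.zeros((490,800,3),np.uint8); cv[:480,:300]=b; cv[:360,300:696]=c; cv2.imwrite("pics/c2.png",cv)
```

```text
(no output)
```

View pics/c1.png

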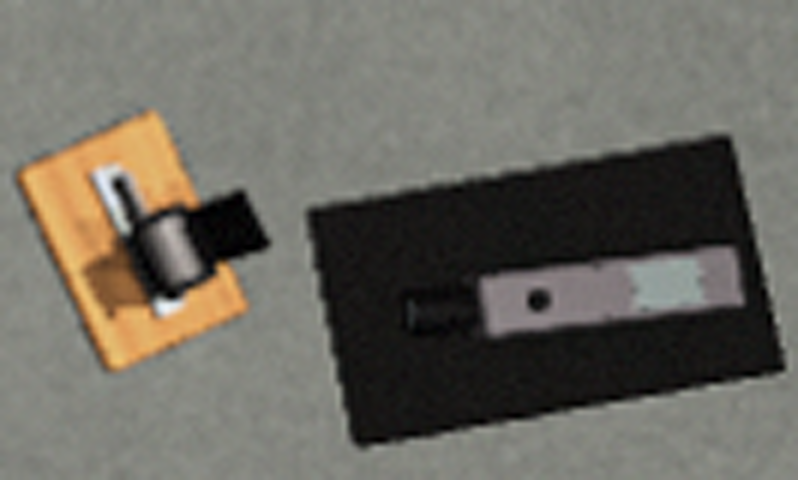

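View pics/c2.png

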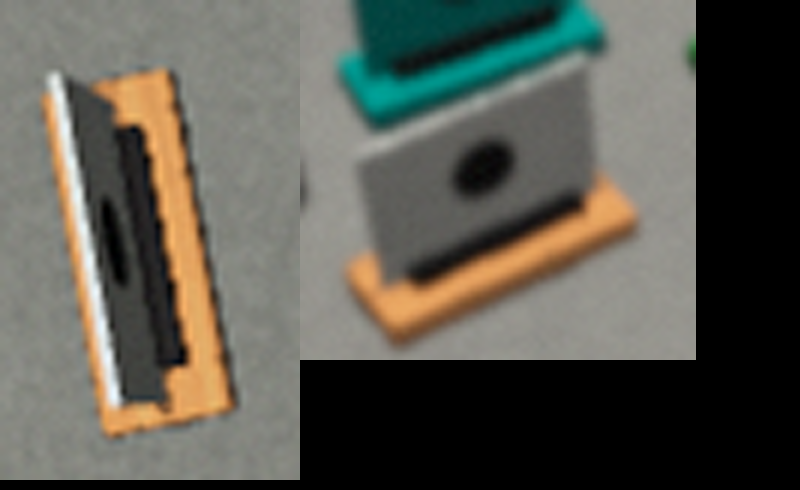

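The crops confirm the target: a grey plate with a dark spot on the face towards −y (to the right in the top view). The clip sits on its strip, and the wand's nose points left, at crop pixel (410,308). Now I'll measure.

```bash
cat > m.py <<'E'
from h import *
def rect(n,mask,box,z):
    x,y,w,h=box; m=np.zeros_like(mask); m[y:y+h,x:x+w]=mask[y:y+h,x:x+w]
    c=max(cv2.findContours(m,cv2.RETR_EXTERNAL,cv2.CHAIN_APPROX_NONE)[0],key=cv2.contourArea)
    P=np.array([onz(n,u,v,z)[:2] for u,v in c[:,0]])
    r=cv2.minAreaRect((P*1000).astype(np.float32)); b=cv2.boxPoints(r)/1000
    e=b[1]-b[0],b[2]-b[1]; e=max(e,key=np.linalg.norm)
    return np.array(r[0])/1000,np.round(sorted(r[1]),1),np.arctan2(e[1],e[0])
E
python3 - <<'E'
from m import *
n="top"; t=cv2.imread("pics/top0.png"); h=cv2.cvtColor(t,cv2.COLOR_BGR2HSV)
wood=cv2.inRange(h,(5,90,90),(25,255,255)); wood=cv2.morphologyEx(wood,cv2.MORPH_CLOSE,np.ones((3,3)))
print("plate foot",rect(n,wood,(222,190,50,80),.02))
print("clip foot",rect(n,wood,(362,205,45,60),.02))
blk=cv2.inRange(h,(0,0,0),(180,255,70))
print("pad",rect(n,blk,(412,205,90,75),.006))
g=cv2.inRange(h,(0,0,100),(180,255,255))
print("bar",rect(n,g,(435,230,60,30),.036))
print("nose",onz(n,365+403/6,195+309/6,.021), "noseaxis start",onz(n,365+480/6,195+306/6,.036),"bar rear",onz(n,365+742/6,195+276/6,.036))
# plate top edge white ends (crop c2 left, offset 222,190, x6)
a=onz(n,222+52/6,190+74/6,.12); b=onz(n,222+116/6,190+405/6,.12); print("edge",a,b,np.linalg.norm(a-b),(a+b)/2)
s=tri("top",(222+116/6,190+240/6),"side",(240+(484-300)/6,140+167/6)); print("spot",s)
# strip top
a=onz(n,365+105/6,195+173/6,.075); b=onz(n,365+168/6,195+315/6,.075); print("strip",a,b,np.linalg.norm(a-b),(a+b)/2)
for p in [(262,243),(240,192),(185,205),(205,290)]: print("clip top pts",p,onz(n,365+p[0]/6,195+p[1]/6,.152))
E
```

```text
plate foot (array([0.50064581, 0.24847881]), array([ 60.1, 160.1]), np.float32(0.20141485))
clip foot (array([ 0.48868219, -0.1383138 ]), array([ 70.9, 100. ]), np.float32(0.41676754))
pad (array([ 0.46450433, -0.32725134]), array([109.7, 201.7]), np.float32(-1.4061522))
bar (array([ 0.46391919, -0.34659998]), array([ 24.8, 113.2]), np.float32(-1.4597527))
nose [ 0.45569563 -0.25930027  0.021     ] noseaxis start [ 0.45648081 -0.28918296  0.036     ] bar rear [ 0.46834939 -0.40611448  0.036     ]
edge [0.56800545 0.26304418 0.12      ] [0.43166291 0.23377789 0.12      ] 0.13944821777594923 [0.49983418 0.24841103 0.12      ]
spot (array([0.50085103, 0.24392196, 0.07887158]), np.float64(0.0008311747976194524))
strip [ 0.5141783  -0.11946743  0.075     ] [ 0.45355966 -0.14436928  0.075     ] 0.06553412034660093 [ 0.48386898 -0.13191836  0.075     ]
clip top pts (262, 243) [ 0.48055521 -0.16846261  0.152     ]
clip top pts (240, 192) [ 0.50067653 -0.16058485  0.152     ]
clip top pts (185, 205) [ 0.49577549 -0.13875243  0.152     ]
clip top pts (205, 290) [ 0.46241126 -0.14543148  0.152     ]
```

```bash
cat > p.py <<'E'
from h import *
from scipy.spatial.transform import Rotation as Ro
import json,sys
def now():
    s=bot.read_state(); R=Ro.from_rotvec(s["tcp_rot"]).as_matrix(); return s,R
def plan(p,th,ya,target,yt,step=.045):
    # th: tool x yaw, y yaw=th-90deg
    d=np.array(target)-p; dy=(yt-ya+np.pi/2)%np.pi-np.pi/2 if yt is not None else 0
    sp=-np.degrees(dy)/5
    n=max(int(np.ceil(np.linalg.norm(d)/step)),int(np.ceil(abs(sp)/.98)),1)
    out=[]
    for i in range(n):
        c,s=np.cos(th),np.sin(th); x,y,z=d/n
        out.append({"translation":[round(float(v),4) for v in (c*x+s*y, s*x-c*y, -z)],"spin":round(float(sp/n),3)}); th+=dy/n
    return out,th,ya+dy
def go(*wps):
    s,R=now(); p=np.array(s["tool_pos"]); th=np.arctan2(R[1,0],R[0,0]); ya=np.arctan2(R[1,1],R[0,1])
    print("t",round(s["time"],2),"tcp",np.round(p,4),"yaw_y",round(ya,3),"tilt",np.round(R[:2,2],3),"w",round(s["width"],3),"F",np.round(s["wrist_force"],1),"q",np.round(s["q"],2))
    rows=[]
    for t,y in wps:
        r,th,ya=plan(p,th,ya,t,y); p=np.array(t); rows+=r
    for i in range(0,len(rows),5): print(json.dumps(rows[i:i+5]))
E
python3 -c "
from p import *
go(((.5,.1,.26),None),((.462,-.342,.13),.111))"
```

```text
t 0.1 tcp [0.3035 0.6022 0.2301] yaw_y 1.104 tilt [-0.001 -0.002] w 1.002 F [0.9 0.6 0.4] q [ 1.07  0.26  1.61 -0.    1.27 -0.04]
[{"translation": [-0.0309, -0.0277, -0.0023], "spin": -0.0}, {"translation": [-0.0309, -0.0277, -0.0023], "spin": -0.0}, {"translation": [-0.0309, -0.0277, -0.0023], "spin": -0.0}, {"translation": [-0.0309, -0.0277, -0.0023], "spin": -0.0}, {"translation": [-0.0309, -0.0277, -0.0023], "spin": -0.0}]
[{"translation": [-0.0309, -0.0277, -0.0023], "spin": -0.0}, {"translation": [-0.0309, -0.0277, -0.0023], "spin": -0.0}, {"translation": [-0.0309, -0.0277, -0.0023], "spin": -0.0}, {"translation": [-0.0309, -0.0277, -0.0023], "spin": -0.0}, {"translation": [-0.0309, -0.0277, -0.0023], "spin": -0.0}]
[{"translation": [-0.0309, -0.0277, -0.0023], "spin": -0.0}, {"translation": [-0.0309, -0.0277, -0.0023], "spin": -0.0}, {"translation": [-0.0309, -0.0277, -0.0023], "spin": -0.0}, {"translation": [-0.0137, -0.0343, 0.0108], "spin": 0.948}, {"translation": [-0.0165, -0.0331, 0.0108], "spin": 0.948}]
[{"translation": [-0.0192, -0.0316, 0.0108], "spin": 0.948}, {"translation": [-0.0218, -0.0299, 0.0108], "spin": 0.948}, {"translation": [-0.0242, -0.028, 0.0108], "spin": 0.948}, {"translation": [-0.0264, -0.0259, 0.0108], "spin": 0.948}, {"translation": [-0.0284, -0.0236, 0.0108], "spin": 0.948}]
[{"translation": [-0.0303, -0.0212, 0.0108], "spin": 0.948}, {"translation": [-0.0319, -0.0186, 0.0108], "spin": 0.948}, {"translation": [-0.0334, -0.0159, 0.0108], "spin": 0.948}, {"translation": [-0.0346, -0.0131, 0.0108], "spin": 0.948}, {"translation": [-0.0355, -0.0102, 0.0108], "spin": 0.948}]
```

Call:
{"name": "play_rows", "arguments": {
  "series": [
    {"translation": [-0.031, -0.028, -0.002], "spin": 0},
    {"translation": [-0.031, -0.028, -0.002], "spin": 0},
    {"translation": [-0.031, -0.028, -0.002], "spin": 0},
    {"translation": [-0.031, -0.028, -0.002], "spin": 0},
    {"translation": [-0.031, -0.028, -0.002], "spin": 0}
  ],
  "jaw": 1
}}

```text
time: 0.6
tool_pos: [0.3792, 0.4062, 0.2407]
tcp_rot: [-0.726, -3.056, 0.001]
wrist_force: [0.7, -0.2, -0.4]
width: 0.998
```

Call:
{"name": "play_rows", "arguments": {
  "series": [
    {"translation": [-0.031, -0.028, -0.002], "spin": 0},
    {"translation": [-0.031, -0.028, -0.002], "spin": 0},
    {"translation": [-0.031, -0.028, -0.002], "spin": 0},
    {"translation": [-0.031, -0.028, -0.002], "spin": 0},
    {"translation": [-0.031, -0.028, -0.002], "spin": 0}
  ]
}}

```text
time: 1.1
tool_pos: [0.4546, 0.2115, 0.251]
tcp_rot: [-0.726, -3.056, 0.0]
wrist_force: [0.8, -0.3, -0.9]
width: 0.998
```

Call:
{"name": "play_rows", "arguments": {
  "series": [
    {"translation": [-0.031, -0.028, -0.002], "spin": 0},
    {"translation": [-0.031, -0.028, -0.002], "spin": 0},
    {"translation": [-0.031, -0.028, -0.002], "spin": 0},
    {"translation": [-0.014, -0.034, 0], "spin": 0.95},
    {"translation": [-0.0165, -0.033, 0], "spin": 0.95}
  ]
}}

```text
time: 1.6
tool_pos: [0.4937, 0.0213, 0.2568]
tcp_rot: [-0.982, -2.983, 0.0]
wrist_force: [0.1, -0.8, -0.8]
width: 0.999
```

Call:
{"name": "play_rows", "arguments": {
  "series": [
    {"translation": [-0.019, -0.032, 0], "spin": 0.95},
    {"translation": [-0.022, -0.03, 0], "spin": 0.95},
    {"translation": [-0.024, -0.028, 0], "spin": 0.95},
    {"translation": [-0.026, -0.026, 0], "spin": 0.95},
    {"translation": [-0.028, -0.024, 0], "spin": 0.95}
  ]
}}

```text
time: 2.1
tool_pos: [0.4759, -0.1625, 0.2569]
tcp_rot: [-1.575, -2.718, -0.0]
wrist_force: [-0.4, 0.6, 0.3]
width: 1.004
```

Call:
{"name": "play_rows", "arguments": {
  "series": [
    {"translation": [-0.03, -0.021, 0.01], "spin": 0.95},
    {"translation": [-0.032, -0.019, 0.01], "spin": 0.95},
    {"translation": [-0.033, -0.016, 0.02], "spin": 0.95},
    {"translation": [-0.035, -0.013, 0.02], "spin": 0.95},
    {"translation": [-0.0355, -0.01, 0.02], "spin": 0.95}
  ]
}}

```text
time: 2.6
tool_pos: [0.4598, -0.3465, 0.1762]
tcp_rot: [-2.101, -2.335, -0.0]
wrist_force: [0.6, 1.2, -0.2]
width: 1.005
```

```bash
python3 -c "
from p import *
cv2.imwrite('pics/t1.png',bot.read_camera('top'));cv2.imwrite('pics/s1.png',bot.read_camera('side'))
go(((.462,-.342,.06),.111),((.462,-.342,.007),.111))"
```

```text
t 2.7 tcp [ 0.4578 -0.3475  0.1732] yaw_y 0.104 tilt [-0.005  0.003] w 0.998 F [-0.5  0.4 -0.2] q [-0.69  0.12  1.88 -0.    1.14 -0.8 ]
[{"translation": [0.0017, 0.0016, 0.0377], "spin": -0.026}, {"translation": [0.0017, 0.0016, 0.0377], "spin": -0.026}, {"translation": [0.0017, 0.0016, 0.0377], "spin": -0.026}, {"translation": [0.0, 0.0, 0.0265], "spin": -0.0}, {"translation": [0.0, 0.0, 0.0265], "spin": -0.0}]
```

Call:
{"name": "play_rows", "arguments": {
  "series": [
    {"translation": [0.0015, 0.001, 0.038], "spin": 0},
    {"translation": [0.0015, 0.001, 0.038], "spin": 0},
    {"translation": [0.0015, 0.001, 0.037], "spin": 0},
    {"translation": [0, 0, 0.026], "spin": 0},
    {"translation": [0, 0, 0.016], "spin": 0}
  ]
}}

```text
time: 3.2
tool_pos: [0.4615, -0.3384, 0.0198]
tcp_rot: [-2.093, -2.337, 0.0]
wrist_force: [0.5, -0.5, 0.2]
width: 1.005
```

Call:
{"name": "play_rows", "arguments": {
  "series": [
    {"translation": [0, 0, 0], "spin": 0},
    {"translation": [0, 0, 0], "spin": 0}
  ]
}}

```text
time: 3.4
tool_pos: [0.4636, -0.3406, 0.0231]
tcp_rot: [2.096, 2.339, 0.0]
wrist_force: [-0.1, -0.2, -0.1]
width: 1.002
```

```bash
python3 -c "
from p import *
im=bot.read_camera('side');cv2.imwrite('pics/s2.png',cv2.resize(im[240:400,260:400],None,fx=4,fy=4))
im=bot.read_camera('top');cv2.imwrite('pics/t2.png',im)
go(((.462,-.342,.008),.111))"
```

```text
t 3.5 tcp [ 0.4644 -0.3414  0.0243] yaw_y 0.109 tilt [ 0.003 -0.002] w 1.0 F [ 0.6 -0.1  0.1] q [-0.68  0.29  1.99  0.    0.86 -0.79]
[{"translation": [-0.0003, -0.0025, 0.0163], "spin": -0.018}]
```

View pics/s2.png

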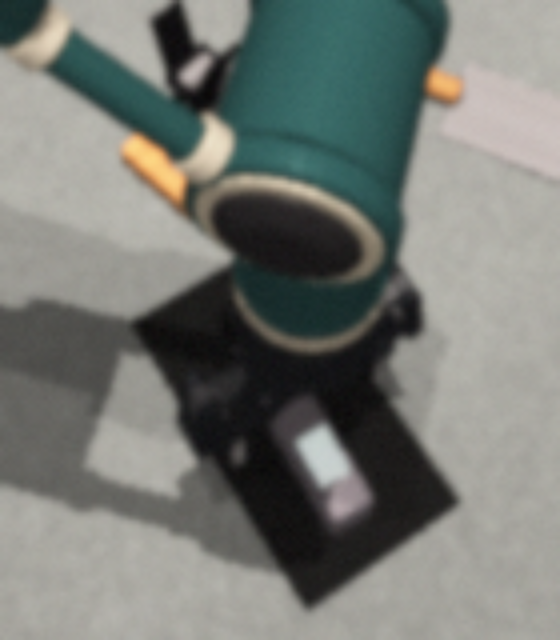

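The fingers straddle the wand, which can be seen between them in the crop at (320,460). I'll descend and grip.

Call:
{"name": "play_rows", "arguments": {
  "series": [
    {"translation": [0, -0.001, 0.008], "spin": 0},
    {"translation": [0, -0.001, 0.008], "spin": 0},
    {"translation": [0, 0, 0], "spin": 0}
  ]
}}

```text
time: 3.8
tool_pos: [0.4599, -0.3399, 0.0052]
tcp_rot: [-2.096, -2.338, 0.0]
wrist_force: [0.4, 0.4, -0.3]
width: 1.001
```

Call:
{"name": "play_rows", "arguments": {
  "series": [
    {"translation": [0, 0, 0], "spin": 0},
    {"translation": [0, 0, 0], "spin": 0},
    {"translation": [0, 0, 0], "spin": 0},
    {"translation": [0, 0, 0], "spin": 0},
    {"translation": [0, 0, 0], "spin": 0}
  ],
  "jaw": -1,
  "force": 40
}}

```text
time: 4.3
tool_pos: [0.4613, -0.3409, 0.0066]
tcp_rot: [2.096, 2.339, 0.0]
wrist_force: [1.7, -0.6, 3.7]
width: 0.315
```

Call:
{"name": "play_rows", "arguments": {
  "series": [
    {"translation": [0, 0, 0], "spin": 0},
    {"translation": [0, 0, 0], "spin": 0},
    {"translation": [0, 0, 0], "spin": 0},
    {"translation": [0, 0, 0], "spin": 0},
    {"translation": [0, 0, 0], "spin": 0}
  ]
}}

```text
time: 4.8
tool_pos: [0.4613, -0.3409, 0.0066]
tcp_rot: [2.096, 2.339, 0.0]
wrist_force: [1.2, -0.5, 3.4]
width: 0.315
```

Call:
{"name": "play_rows", "arguments": {
  "series": [
    {"translation": [0, 0, -0.03], "spin": 0},
    {"translation": [0, 0, -0.04], "spin": 0},
    {"translation": [0, 0, -0.04], "spin": 0},
    {"translation": [0, 0, -0.04], "spin": 0},
    {"translation": [0, 0, -0.04], "spin": 0}
  ]
}}

```text
time: 5.3
tool_pos: [0.46, -0.3399, 0.1968]
tcp_rot: [-2.095, -2.338, 0.0]
wrist_force: [-0.2, 0.1, -1.9]
width: 0.321
```

```bash
python3 -c "
from p import *
go(((.535,.08,.23),.2),((.533,.089,.08),.2))"
```

```text
t 5.3 tcp [ 0.46   -0.3399  0.1968] yaw_y 0.109 tilt [-0.002  0.001] w 0.321 F [-0.2  0.1 -1.9] q [-0.68  0.1   1.87 -0.    1.18 -0.79]
[{"translation": [0.0409, 0.012, -0.0033], "spin": -0.104}, {"translation": [0.0408, 0.0124, -0.0033], "spin": -0.104}, {"translation": [0.0407, 0.0128, -0.0033], "spin": -0.104}, {"translation": [0.0406, 0.0131, -0.0033], "spin": -0.104}, {"translation": [0.0405, 0.0135, -0.0033], "spin": -0.104}]
[{"translation": [0.0403, 0.0139, -0.0033], "spin": -0.104}, {"translation": [0.0402, 0.0142, -0.0033], "spin": -0.104}, {"translation": [0.0401, 0.0146, -0.0033], "spin": -0.104}, {"translation": [0.0399, 0.015, -0.0033], "spin": -0.104}, {"translation": [0.0398, 0.0153, -0.0033], "spin": -0.104}]
[{"translation": [0.0023, -0.0, 0.0375], "spin": -0.0}, {"translation": [0.0023, -0.0, 0.0375], "spin": -0.0}, {"translation": [0.0023, -0.0, 0.0375], "spin": -0.0}, {"translation": [0.0023, -0.0, 0.0375], "spin": -0.0}]
```

Call:
{"name": "play_rows", "arguments": {
  "series": [
    {"translation": [0.04, 0.012, -0.008], "spin": -0.1},
    {"translation": [0.041, 0.012, -0.008], "spin": -0.1},
    {"translation": [0.041, 0.013, -0.008], "spin": -0.1},
    {"translation": [0.041, 0.013, -0.008], "spin": -0.1},
    {"translation": [0.041, 0.014, 0], "spin": -0.1}
  ]
}}

```text
time: 5.8
tool_pos: [0.4986, -0.1286, 0.2288]
tcp_rot: [2.045, 2.384, 0.0]
wrist_force: [0.4, 0.4, -0.9]
width: 0.318
```

Call:
{"name": "play_rows", "arguments": {
  "series": [
    {"translation": [0.04, 0.014, 0], "spin": -0.1},
    {"translation": [0.04, 0.014, 0], "spin": -0.1},
    {"translation": [0.04, 0.015, 0], "spin": -0.1},
    {"translation": [0.04, 0.015, 0], "spin": -0.1},
    {"translation": [0.04, 0.015, 0], "spin": -0.1}
  ]
}}

```text
time: 6.3
tool_pos: [0.5359, 0.081, 0.2273]
tcp_rot: [-1.992, -2.428, 0.002]
wrist_force: [0.2, 0.5, -1.6]
width: 0.316
```

Call:
{"name": "play_rows", "arguments": {
  "series": [
    {"translation": [0.002, 0, 0.035], "spin": 0},
    {"translation": [0.002, 0, 0.035], "spin": 0},
    {"translation": [0.002, 0, 0.035], "spin": 0},
    {"translation": [0, 0, 0.03], "spin": 0},
    {"translation": [0, 0, 0], "spin": 0}
  ]
}}

```text
time: 6.8
tool_pos: [0.5299, 0.0847, 0.0874]
tcp_rot: [-1.987, -2.422, 0.014]
wrist_force: [-0.8, 0.2, -1.9]
width: 0.325
```

```bash
python3 -c "
from p import *
S=bot.read_camera('side');T=bot.read_camera('top')
cv=np.zeros((560,800,3),np.uint8)
a=cv2.resize(S[130:270,220:320],None,fx=4,fy=4);b=cv2.resize(T[180:320,220:320],None,fx=4,fy=4)
cv[:,:400]=a;cv[:,400:]=b;cv2.imwrite('pics/p1.png',cv)
go(((.533,.089,.061),.2))"
```

```text
t 6.9 tcp [0.5345 0.0851 0.0925] yaw_y 0.196 tilt [-0.003 -0.   ] w 0.321 F [-0.  -0.2 -0.2] q [ 0.11  0.14  2.02 -0.    0.98 -0.08]
[{"translation": [0.0041, -0.0007, 0.0315], "spin": -0.041}]
```

View pics/p1.png

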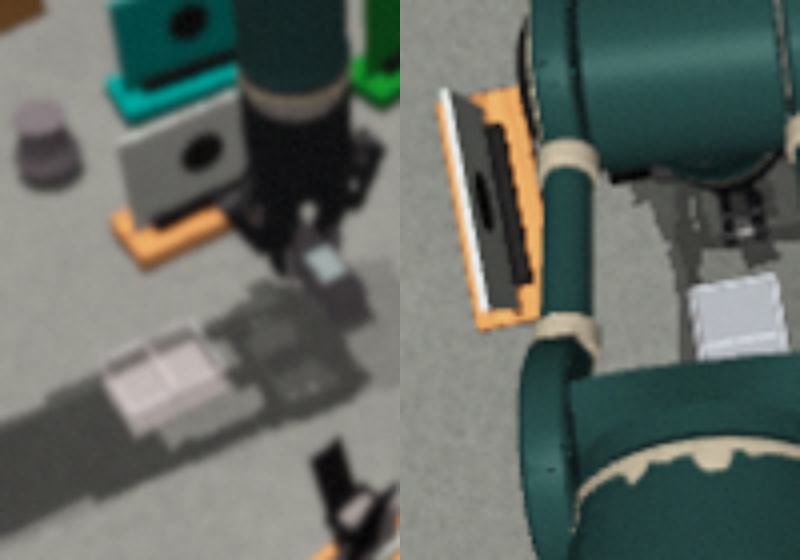

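The wand is held with its nose towards the plate, and there is free space around it. I'll descend 31 mm and hold.

Call:
{"name": "play_rows", "arguments": {
  "series": [
    {"translation": [0.001, 0, 0.016], "spin": 0},
    {"translation": [0.001, 0, 0.015], "spin": 0},
    {"translation": [0.001, 0, 0], "spin": 0},
    {"translation": [0, 0, 0], "spin": 0},
    {"translation": [0, 0, 0], "spin": 0}
  ]
}}

```text
time: 7.4
tool_pos: [0.5357, 0.0882, 0.0633]
tcp_rot: [1.992, 2.428, 0.002]
wrist_force: [0.3, -0.2, -0.5]
width: 0.325
```

Call:
{"name": "play_rows", "arguments": {
  "series": [
    {"translation": [0, 0, 0], "spin": 0},
    {"translation": [0, 0, 0], "spin": 0},
    {"translation": [0, 0, 0], "spin": 0},
    {"translation": [0, 0, 0], "spin": 0},
    {"translation": [0, 0, 0], "spin": 0}
  ]
}}

```text
time: 7.9
tool_pos: [0.5349, 0.0882, 0.0623]
tcp_rot: [-1.993, -2.429, 0.0]
wrist_force: [-0.6, -0.0, -0.7]
width: 0.32
```

```bash
python3 -c "
from p import *
T=bot.read_camera('top');S=bot.read_camera('side')
cv=np.zeros((600,800,3),np.uint8)
cv[:,:400]=cv2.resize(S[150:250,250:317],(400,600));cv[:,400:]=cv2.resize(T[180:280,225:292],(400,600));cv2.imwrite('pics/p2.png',cv)
go(((.533,.089,.061),.2))
print('exp label pixel',proj('side',[.540,.045,.09]),proj('side',[.533,.089,.09]))"
```

```text
t 8.0 tcp [0.5349 0.0881 0.0623] yaw_y 0.196 tilt [-0. -0.] w 0.317 F [ 0.2  0.  -0.8] q [ 0.12  0.18  2.04 -0.    0.92 -0.08]
[{"translation": [0.0012, -0.0017, 0.0013], "spin": -0.041}]
exp label pixel [304.01586494 203.97007585] [296.49854965 194.56353685]
```

View pics/p2.png

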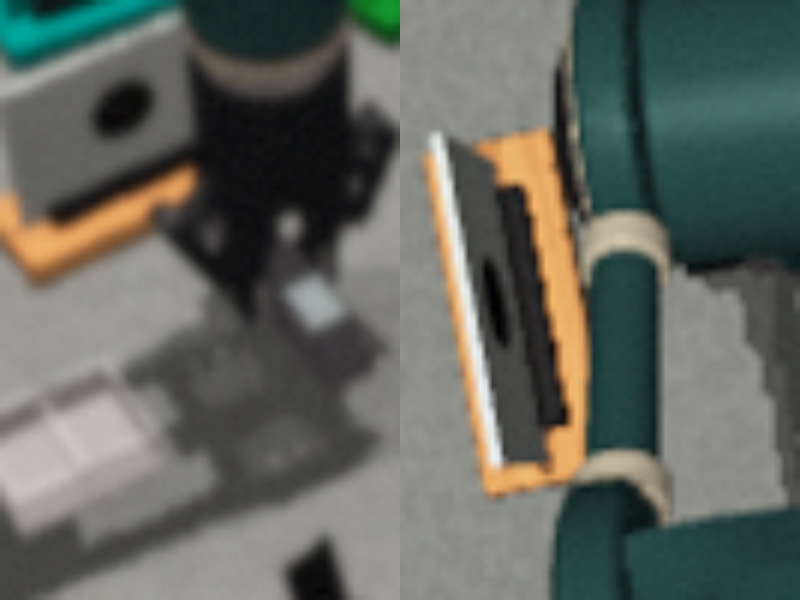

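Call:
{"name": "play_rows", "arguments": {
  "series": [
    {"translation": [0, 0, 0], "spin": 0},
    {"translation": [0, 0, 0], "spin": 0},
    {"translation": [0, 0, 0], "spin": 0},
    {"translation": [0, 0, 0], "spin": 0},
    {"translation": [0, 0, 0], "spin": 0}
  ]
}}

```text
time: 8.5
tool_pos: [0.5349, 0.0882, 0.0623]
tcp_rot: [1.993, 2.428, 0.0]
wrist_force: [-1.3, -0.2, -1.0]
width: 0.324
```

Call:
{"name": "play_rows", "arguments": {
  "series": [
    {"translation": [0, 0, 0], "spin": 0},
    {"translation": [0, 0, 0], "spin": 0},
    {"translation": [0, 0, 0], "spin": 0},
    {"translation": [0, 0, 0], "spin": 0},
    {"translation": [0, 0, 0], "spin": 0}
  ]
}}

```text
time: 9.0
tool_pos: [0.5349, 0.0882, 0.0623]
tcp_rot: [1.993, 2.429, -0.0]
wrist_force: [-0.8, -0.3, -1.3]
width: 0.322
```

```bash
python3 -c "
from p import *
u=np.array([.195,-.98]);c=np.array([.535,.088])
for k,o in((.031,(303.1,200.5)),(.065,(312,207.5))): print(proj('side',[*(c+k*u),.0913]),proj('side',[*(c+k*u),.0863]),o)
go(((.53,.085,.23),.2),((.461,-.341,.1),.109),((.461,-.341,.009),.109))"
```

```text
[302.76598091 200.63000975] [302.82889523 201.74810331] (303.1, 200.5)
[309.06310771 207.80916606] [309.10515954 208.92212545] (312, 207.5)
t 9.0 tcp [0.5349 0.0882 0.0623] yaw_y 0.196 tilt [ 0. -0.] w 0.322 F [-0.8 -0.3 -1.3] q [ 0.12  0.18  2.04 -0.    0.92 -0.08]
[{"translation": [-0.0005, -0.0014, -0.0419], "spin": -0.01}, {"translation": [-0.0005, -0.0014, -0.0419], "spin": -0.01}, {"translation": [-0.0005, -0.0014, -0.0419], "spin": -0.01}, {"translation": [-0.0005, -0.0014, -0.0419], "spin": -0.01}, {"translation": [-0.0367, -0.0138, 0.0118], "spin": 0.095}]
[{"translation": [-0.0368, -0.0135, 0.0118], "spin": 0.095}, {"translation": [-0.0369, -0.0132, 0.0118], "spin": 0.095}, {"translation": [-0.037, -0.0129, 0.0118], "spin": 0.095}, {"translation": [-0.0371, -0.0126, 0.0118], "spin": 0.095}, {"translation": [-0.0373, -0.0123, 0.0118], "spin": 0.095}]
[{"translation": [-0.0374, -0.012, 0.0118], "spin": 0.095}, {"translation": [-0.0374, -0.0117, 0.0118], "spin": 0.095}, {"translation": [-0.0375, -0.0114, 0.0118], "spin": 0.095}, {"translation": [-0.0376, -0.0111, 0.0118], "spin": 0.095}, {"translation": [-0.0377, -0.0108, 0.0118], "spin": 0.095}]
[{"translation": [0.0, 0.0, 0.0303], "spin": -0.0}, {"translation": [0.0, 0.0, 0.0303], "spin": -0.0}, {"translation": [0.0, 0.0, 0.0303], "spin": -0.0}]
```

The label's pixel matches the prediction within 1 px, so the wand is level and aimed. I'll take it back to the pad.

Call:
{"name": "play_rows", "arguments": {
  "series": [
    {"translation": [0, -0.001, -0.042], "spin": 0},
    {"translation": [0, -0.001, -0.042], "spin": 0},
    {"translation": [-0.001, -0.001, -0.042], "spin": 0},
    {"translation": [-0.001, -0.002, -0.042], "spin": 0},
    {"translation": [-0.037, -0.014, 0], "spin": 0.1}
  ]
}}

```text
time: 9.5
tool_pos: [0.529, 0.0489, 0.2385]
tcp_rot: [1.992, 2.416, 0.018]
wrist_force: [1.0, -1.3, -0.8]
width: 0.319
```

Call:
{"name": "play_rows", "arguments": {
  "series": [
    {"translation": [-0.037, -0.0135, 0], "spin": 0.1},
    {"translation": [-0.037, -0.013, 0], "spin": 0.1},
    {"translation": [-0.037, -0.013, 0], "spin": 0.1},
    {"translation": [-0.037, -0.0125, 0], "spin": 0.1},
    {"translation": [-0.037, -0.012, 0], "spin": 0.1}
  ]
}}

```text
time: 10.0
tool_pos: [0.4916, -0.1484, 0.2304]
tcp_rot: [2.056, 2.375, 0.0]
wrist_force: [0.4, -0.1, -1.0]
width: 0.321
```

Call:
{"name": "play_rows", "arguments": {
  "series": [
    {"translation": [-0.037, -0.012, 0], "spin": 0.1},
    {"translation": [-0.0375, -0.012, 0], "spin": 0.1},
    {"translation": [-0.0375, -0.0115, 0], "spin": 0.1},
    {"translation": [-0.0375, -0.011, 0.02], "spin": 0.1},
    {"translation": [-0.0375, -0.011, 0.03], "spin": 0.1}
  ]
}}

```text
time: 10.5
tool_pos: [0.46, -0.3427, 0.1825]
tcp_rot: [2.104, 2.325, 0.001]
wrist_force: [0.7, -0.3, -0.0]
width: 0.319
```

```bash
python3 -c "
from p import *
bot.read_camera('top')
go(((.461,-.341,.02),.109))"
```

```text
t 10.55 tcp [ 0.4555 -0.3457  0.1751] yaw_y 0.098 tilt [-0.004 -0.002] w 0.327 F [-1.1 -3.9 -5.6] q [-0.69  0.11  1.89 -0.    1.14 -0.79]
[{"translation": [0.001, 0.0015, 0.0388], "spin": -0.032}, {"translation": [0.001, 0.0015, 0.0388], "spin": -0.032}, {"translation": [0.001, 0.0015, 0.0388], "spin": -0.032}, {"translation": [0.001, 0.0015, 0.0388], "spin": -0.032}]
```

Call:
{"name": "play_rows", "arguments": {
  "series": [
    {"translation": [0.001, 0.001, 0.04], "spin": 0},
    {"translation": [0.001, 0.001, 0.04], "spin": 0},
    {"translation": [0.001, 0, 0.04], "spin": 0},
    {"translation": [0, 0, 0.02], "spin": 0},
    {"translation": [0, 0, 0.01], "spin": 0}
  ]
}}

```text
time: 11.05
tool_pos: [0.4584, -0.335, 0.0272]
tcp_rot: [-2.104, -2.326, 0.001]
wrist_force: [0.3, -0.5, -0.5]
width: 0.322
```

Call:
{"name": "play_rows", "arguments": {
  "series": [
    {"translation": [0, 0, 0], "spin": 0},
    {"translation": [0, 0, 0], "spin": 0},
    {"translation": [0, 0, 0], "spin": 0}
  ]
}}

```text
time: 11.35
tool_pos: [0.4619, -0.3377, 0.0323]
tcp_rot: [2.105, 2.328, 0.0]
wrist_force: [0.2, 0.5, -0.6]
width: 0.319
```

Call:
{"name": "play_rows", "arguments": {
  "series": [
    {"translation": [0, 0, 0.012], "spin": 0},
    {"translation": [0, 0, 0.008], "spin": 0},
    {"translation": [0, 0, 0.004], "spin": 0},
    {"translation": [0, 0, 0], "spin": 0},
    {"translation": [0, 0, 0], "spin": 0}
  ]
}}

```text
time: 11.85
tool_pos: [0.4601, -0.3363, 0.0066]
tcp_rot: [-2.106, -2.329, 0.0]
wrist_force: [-2.0, 1.8, 5.5]
width: 0.322
```

Call:
{"name": "play_rows", "arguments": {
  "series": [
    {"translation": [0, 0, 0], "spin": 0},
    {"translation": [0, 0, 0], "spin": 0},
    {"translation": [0, 0, 0], "spin": 0},
    {"translation": [0, 0, 0], "spin": 0},
    {"translation": [0, 0, 0], "spin": 0}
  ],
  "jaw": 1
}}

```text
time: 12.35
tool_pos: [0.4604, -0.3366, 0.0062]
tcp_rot: [-2.107, -2.33, 0.0]
wrist_force: [-1.3, -0.3, 0.2]
width: 0.999
```

Call:
{"name": "play_rows", "arguments": {
  "series": [
    {"translation": [0, 0, 0], "spin": 0},
    {"translation": [0, 0, 0], "spin": 0},
    {"translation": [0, 0, 0], "spin": 0}
  ]
}}

```text
time: 12.65
tool_pos: [0.4604, -0.3366, 0.0063]
tcp_rot: [-2.107, -2.33, 0.0]
wrist_force: [0.1, -0.4, -0.2]
width: 0.998
```

Call:
{"name": "play_rows", "arguments": {
  "series": [
    {"translation": [0, 0, -0.03], "spin": 0},
    {"translation": [0, 0, -0.045], "spin": 0},
    {"translation": [0, 0, -0.045], "spin": 0},
    {"translation": [0, 0, -0.045], "spin": 0},
    {"translation": [0, 0, -0.045], "spin": 0}
  ]
}}

```text
time: 13.15
tool_pos: [0.4601, -0.3364, 0.2181]
tcp_rot: [2.107, 2.33, -0.0]
wrist_force: [0.6, -0.1, 0.0]
width: 1.003
```

Call:
{"name": "play_rows", "arguments": {
  "series": [
    {"translation": [0, 0, -0.03], "spin": 0},
    {"translation": [0, 0, 0], "spin": 0}
  ]
}}

```text
time: 13.35
tool_pos: [0.4632, -0.3388, 0.2532]
tcp_rot: [2.099, 2.322, 0.001]
wrist_force: [0.4, 0.5, 0.4]
width: 1.0
```

```bash
python3 -c "
from m import *
T=bot.read_camera('top');S=bot.read_camera('side')
cv2.imwrite('pics/t3.png',T);cv2.imwrite('pics/s3.png',S)
cv=np.zeros((600,800,3),np.uint8)
cv[:,:400]=cv2.resize(S[225:345,285:365],(400,600),interpolation=2);cv[:480,400:]=cv2.resize(T[200:272,360:420],(400,480),interpolation=2)
cv2.imwrite('pics/c3.png',cv)"
```

```text
(no output)
```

View pics/c3.png

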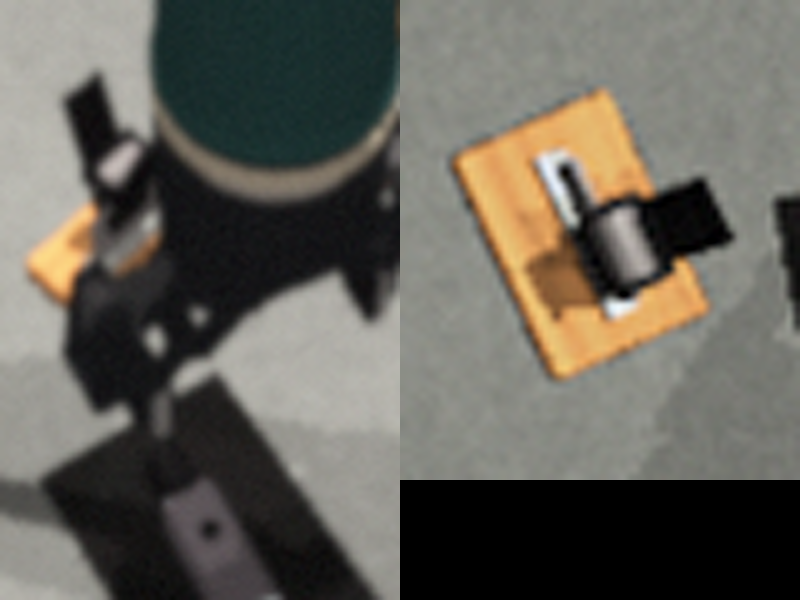

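Run:
```python
from m import *
O=np.array([.4887,-.1383]);a=.4168;X=np.array([np.cos(a),np.sin(a)]);Y=np.array([-X[1],X[0]])
L=lambda P:np.round([*(1000*np.array([(P[:2]-O)@X,(P[:2]-O)@Y])),P[2]*1000],1)
p,e=tri("top",(394.5,236.3),"side",(310,257)); print("barrel tri",L(p),e)
print("barrel z.109",L(onz("top",394.5,236.3,.109)))
T=lambda x,y:(360+x/6.667,200+y/6.667)
for q in((308,178),(333,240)): print("handle",L(onz("top",*T(*q),.152)))
# handle top in side view, crop /5 offset 285,225
for q in((65,98),(100,72)): print("side handle",L(onz("side",285+q[0]/5,225+q[1]/5,.152)))
for q in((135,155),(160,148),(205,318),(235,300)): print("strip",L(onz("top",*T(*q),.075)))
for n in("top","side"):
  for nm,l in(("handR",(-9,-27,152)),("handL",(-9,27,152)),("barrel",(-9,0,108))):
    P=np.array([*(O+X*l[0]/1e3+Y*l[1]/1e3),l[2]/1e3]);u=proj(n,P); print(n,nm,np.round((u-[360,200])*6.667 if n=="top" else (u-[285,225])*5))
t=cv2.imread("pics/t3.png");h=cv2.cvtColor(t,cv2.COLOR_BGR2HSV)
print("bar",rect("top",cv2.inRange(h,(0,0,100),(180,255,255)),(435,230,60,30),.036))
```

```text
barrel tri [ -8.4  -1.6 109. ] 0.002136187440000347
barrel z.109 [ -9.2  -1.  109. ]
handle [  1.4 -28.1 152. ]
handle [-22.  -26.5 152. ]
side handle [-21.1  24.5 152. ]
side handle [  1.9  22.8 152. ]
strip [34.7 11.5 75. ]
strip [33.1  1.6 75. ]
strip [-32.7  14.1  75. ]
strip [-31.2   0.7  75. ]
top handR [318. 206.]
top handL [181. 269.]
top barrel [227. 243.]
side handR [158. 143.]
side handL [79. 81.]
side barrel [120. 160.]
bar (array([ 0.46519577, -0.37520322]), array([24.1, 47. ]), np.float32(-1.4424233))
```

The clip's pivot comes out consistently at 9.5 mm along −x of the stand, at about (0.480,−0.143). I'll move above it with the gripper turned to −1.154 rad.

```bash
python3 -c "
from p import *
go(((.4803,-.1429,.24),-1.154))"
```

```text
t 13.45 tcp [ 0.4608 -0.3368  0.2472] yaw_y 0.1 tilt [ 0.002 -0.001] w 1.002 F [-0.3  0.2 -1.7] q [-0.67  0.06  1.81 -0.    1.27 -0.78]
[{"translation": [0.0127, 0.0026, 0.0005], "spin": 0.958}, {"translation": [0.0129, 0.0015, 0.0005], "spin": 0.958}, {"translation": [0.013, 0.0004, 0.0005], "spin": 0.958}, {"translation": [0.013, -0.0007, 0.0005], "spin": 0.958}, {"translation": [0.0129, -0.0017, 0.0005], "spin": 0.958}]
[{"translation": [0.0127, -0.0028, 0.0005], "spin": 0.958}, {"translation": [0.0124, -0.0039, 0.0005], "spin": 0.958}, {"translation": [0.012, -0.0049, 0.0005], "spin": 0.958}, {"translation": [0.0116, -0.0059, 0.0005], "spin": 0.958}, {"translation": [0.0111, -0.0068, 0.0005], "spin": 0.958}]
[{"translation": [0.0105, -0.0077, 0.0005], "spin": 0.958}, {"translation": [0.0098, -0.0086, 0.0005], "spin": 0.958}, {"translation": [0.009, -0.0093, 0.0005], "spin": 0.958}, {"translation": [0.0082, -0.0101, 0.0005], "spin": 0.958}, {"translation": [0.0073, -0.0107, 0.0005], "spin": 0.958}]
```

Call:
{"name": "play_rows", "arguments": {
  "series": [
    {"translation": [0.013, 0.003, 0], "spin": 0.96},
    {"translation": [0.013, 0.0015, 0], "spin": 0.96},
    {"translation": [0.013, 0.0005, 0], "spin": 0.96},
    {"translation": [0.013, -0.0005, 0], "spin": 0.96},
    {"translation": [0.013, -0.002, 0], "spin": 0.96}
  ]
}}

```text
time: 13.95
tool_pos: [0.466, -0.27, 0.2433]
tcp_rot: [-2.545, -1.834, 0.003]
wrist_force: [-0.4, 0.2, -0.0]
width: 1.001
```

Call:
{"name": "play_rows", "arguments": {
  "series": [
    {"translation": [0.013, -0.003, 0], "spin": 0.96},
    {"translation": [0.0125, -0.004, 0], "spin": 0.96},
    {"translation": [0.012, -0.005, 0], "spin": 0.96},
    {"translation": [0.0115, -0.006, 0], "spin": 0.96},
    {"translation": [0.011, -0.007, 0], "spin": 0.96}
  ]
}}

```text
time: 14.45
tool_pos: [0.4718, -0.2049, 0.2433]
tcp_rot: [-2.871, -1.265, 0.005]
wrist_force: [0.6, -0.5, -0.3]
width: 1.0
```

Call:
{"name": "play_rows", "arguments": {
  "series": [
    {"translation": [0.0105, -0.0075, 0], "spin": 0.96},
    {"translation": [0.01, -0.0085, 0], "spin": 0.96},
    {"translation": [0.009, -0.0095, 0], "spin": 0.96},
    {"translation": [0.008, -0.01, 0], "spin": 0.96},
    {"translation": [0.0075, -0.0105, 0], "spin": 0.96}
  ]
}}

```text
time: 14.95
tool_pos: [0.4787, -0.1406, 0.2434]
tcp_rot: [-3.073, -0.641, 0.007]
wrist_force: [0.5, 0.0, -0.1]
width: 1.001
```

Call:
{"name": "play_rows", "arguments": {
  "series": [
    {"translation": [0, 0, 0], "spin": 0},
    {"translation": [0, 0, 0], "spin": 0},
    {"translation": [0, 0, 0], "spin": 0}
  ]
}}

```text
time: 15.25
tool_pos: [0.4797, -0.142, 0.2453]
tcp_rot: [-3.073, -0.648, 0.003]
wrist_force: [0.1, 0.5, 0.1]
width: 0.996
```

```bash
python3 -c "
from p import *
go(((.4803,-.1429,.18),-1.154),((.4803,-.1429,.119),-1.154))"
```

```text
t 15.25 tcp [ 0.4797 -0.142   0.2453] yaw_y -1.155 tilt [-0.002  0.   ] w 0.996 F [0.1 0.5 0.1] q [-0.34 -0.08  1.95 -0.    1.27  0.82]
[{"translation": [0.0001, 0.0005, 0.0326], "spin": -0.006}, {"translation": [0.0001, 0.0005, 0.0326], "spin": -0.006}, {"translation": [0.0, 0.0, 0.0305], "spin": -0.0}, {"translation": [0.0, 0.0, 0.0305], "spin": -0.0}]
```

Call:
{"name": "play_rows", "arguments": {
  "series": [
    {"translation": [0, 0.0005, 0.03], "spin": 0},
    {"translation": [0, 0.0005, 0.03], "spin": 0},
    {"translation": [0, 0, 0.025], "spin": 0},
    {"translation": [0, 0, 0.015], "spin": 0},
    {"translation": [0, 0, 0], "spin": 0}
  ]
}}

```text
time: 15.75
tool_pos: [0.4786, -0.1424, 0.1436]
tcp_rot: [-3.072, -0.646, 0.007]
wrist_force: [-0.6, -0.2, 0.3]
width: 0.999
```

```bash
python3 -c "
from p import *
S=bot.read_camera('side');T=bot.read_camera('top')
cv=np.zeros((600,800,3),np.uint8)
cv[:,:400]=cv2.resize(S[215:305,280:340],(400,600),interpolation=2);cv[:480,400:]=cv2.resize(T[200:272,360:420],(400,480),interpolation=2)
cv2.imwrite('pics/c4.png',cv)
go(((.4803,-.1429,.119),-1.154))"
```

```text
t 15.85 tcp [ 0.4809 -0.143   0.1468] yaw_y -1.156 tilt [ 0. -0.] w 1.0 F [0.2 0.1 0.2] q [-0.34  0.01  2.06 -0.    1.08  0.82]
[{"translation": [-0.0005, -0.0004, 0.0278], "spin": -0.026}]
```

View pics/c4.png

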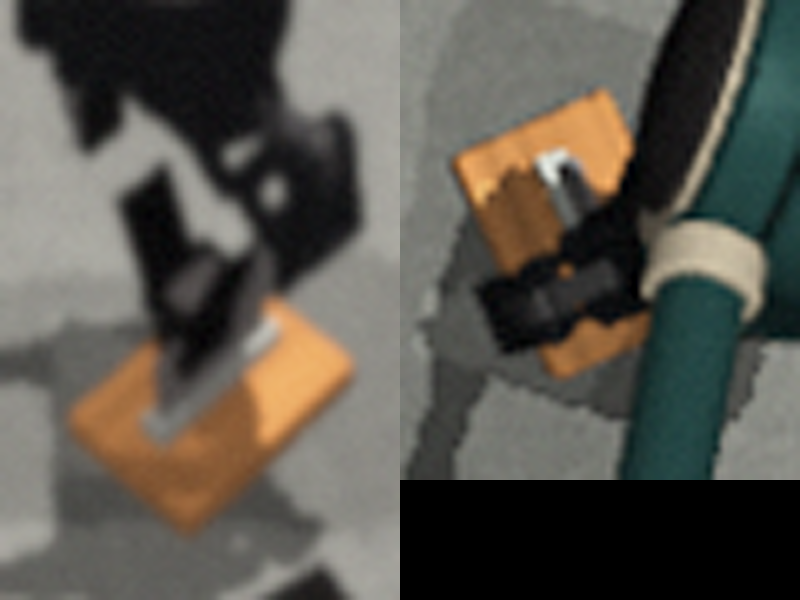

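The fingers straddle the handles: the left finger is at crop (95,130), the handle at (145,215) and the right finger at (290,230). I'll descend 28 mm and squeeze at 25 N.

Call:
{"name": "play_rows", "arguments": {
  "series": [
    {"translation": [0, 0, 0.014], "spin": 0},
    {"translation": [0, 0, 0.013], "spin": 0},
    {"translation": [0, 0, 0], "spin": 0},
    {"translation": [0, 0, 0], "spin": 0}
  ]
}}

```text
time: 16.25
tool_pos: [0.4801, -0.1424, 0.1187]
tcp_rot: [-3.074, -0.647, 0.002]
wrist_force: [0.2, -0.9, -0.0]
width: 0.997
```

Call:
{"name": "play_rows", "arguments": {
  "series": [
    {"translation": [0, 0, 0], "spin": 0},
    {"translation": [0, 0, 0], "spin": 0},
    {"translation": [0, 0, 0], "spin": 0},
    {"translation": [0, 0, 0], "spin": 0},
    {"translation": [0, 0, 0], "spin": 0}
  ],
  "jaw": -1,
  "force": 27
}}

```text
time: 16.75
tool_pos: [0.4805, -0.1426, 0.1193]
tcp_rot: [-3.074, -0.647, 0.0]
wrist_force: [0.2, 0.1, -0.7]
width: 0.312
```

Call:
{"name": "play_rows", "arguments": {
  "series": [
    {"translation": [0, 0, 0], "spin": 0},
    {"translation": [0, 0, 0], "spin": 0},
    {"translation": [0, 0, 0], "spin": 0},
    {"translation": [0, 0, 0], "spin": 0},
    {"translation": [0, 0, 0], "spin": 0}
  ]
}}

```text
time: 17.25
tool_pos: [0.4806, -0.1426, 0.1193]
tcp_rot: [-3.074, -0.647, 0.0]
wrist_force: [-0.1, 0.1, -1.8]
width: 0.316
```

The width of 0.315 corresponds to 28 mm, so the clip is fully open. I'll lift it straight up.

Call:
{"name": "play_rows", "arguments": {
  "series": [
    {"translation": [0, 0, -0.015], "spin": 0},
    {"translation": [0, 0, -0.025], "spin": 0},
    {"translation": [0, 0, -0.03], "spin": 0},
    {"translation": [0, 0, -0.03], "spin": 0},
    {"translation": [0, 0, -0.025], "spin": 0}
  ]
}}

```text
time: 17.75
tool_pos: [0.4809, -0.1427, 0.2461]
tcp_rot: [3.074, 0.647, 0.002]
wrist_force: [-0.1, 0.3, -1.2]
width: 0.314
```

Call:
{"name": "play_rows", "arguments": {
  "series": [
    {"translation": [0, 0, 0], "spin": 0},
    {"translation": [0, 0, 0], "spin": 0}
  ]
}}

```text
time: 17.95
tool_pos: [0.4808, -0.1427, 0.2444]
tcp_rot: [3.074, 0.646, 0.001]
wrist_force: [-0.1, 1.2, -0.9]
width: 0.313
```

```bash
python3 -c "
from p import *
bot.read_camera('top')
go(((.5003,.2484,.24),-1.37),)"
```

```text
t 18.0 tcp [ 0.48   -0.1424  0.2431] yaw_y -1.156 tilt [-0.001  0.   ] w 0.312 F [-0.3  0.4 -1.6] q [-0.34 -0.08  1.95 -0.    1.27  0.82]
[{"translation": [0.0196, -0.0388, 0.0003], "spin": 0.272}, {"translation": [0.0186, -0.0393, 0.0003], "spin": 0.272}, {"translation": [0.0177, -0.0397, 0.0003], "spin": 0.272}, {"translation": [0.0167, -0.0401, 0.0003], "spin": 0.272}, {"translation": [0.0158, -0.0405, 0.0003], "spin": 0.272}]
[{"translation": [0.0148, -0.0409, 0.0003], "spin": 0.272}, {"translation": [0.0138, -0.0412, 0.0003], "spin": 0.272}, {"translation": [0.0129, -0.0415, 0.0003], "spin": 0.272}, {"translation": [0.0119, -0.0418, 0.0003], "spin": 0.272}]
```

Call:
{"name": "play_rows", "arguments": {
  "series": [
    {"translation": [0.02, -0.039, 0], "spin": 0.27},
    {"translation": [0.0185, -0.039, 0], "spin": 0.27},
    {"translation": [0.018, -0.04, 0], "spin": 0.27},
    {"translation": [0.0165, -0.04, 0], "spin": 0.27},
    {"translation": [0.016, -0.0405, 0], "spin": 0.27}
  ]
}}

```text
time: 18.5
tool_pos: [0.4908, 0.0762, 0.2418]
tcp_rot: [-3.107, -0.462, 0.006]
wrist_force: [1.3, -0.8, -0.8]
width: 0.317
```

Call:
{"name": "play_rows", "arguments": {
  "series": [
    {"translation": [0.015, -0.041, 0], "spin": 0.27},
    {"translation": [0.014, -0.041, 0], "spin": 0.27},
    {"translation": [0.013, -0.0415, 0], "spin": 0.27},
    {"translation": [0.012, -0.042, 0], "spin": 0.27},
    {"translation": [0, 0, 0], "spin": 0}
  ]
}}

```text
time: 19.0
tool_pos: [0.5003, 0.253, 0.2416]
tcp_rot: [-3.124, -0.324, 0.006]
wrist_force: [0.7, -0.7, -1.3]
width: 0.314
```

Call:
{"name": "play_rows", "arguments": {
  "series": [
    {"translation": [0, 0, 0], "spin": 0},
    {"translation": [0, 0, 0], "spin": 0},
    {"translation": [0, 0, 0], "spin": 0}
  ]
}}

```text
time: 19.3
tool_pos: [0.5014, 0.2472, 0.2434]
tcp_rot: [3.125, 0.315, -0.002]
wrist_force: [-0.0, 0.0, -0.5]
width: 0.31
```

```bash
python3 -c "
from p import *
S=bot.read_camera('side');T=bot.read_camera('top')
cv=np.zeros((600,800,3),np.uint8)
cv[:,:400]=cv2.resize(S[110:200,235:295],(400,600),interpolation=2);cv[:480,400:]=cv2.resize(T[195:275,215:282],(400,480),interpolation=2)
cv2.imwrite('pics/c5.png',cv)
go(((.5000,.2484,.162),-1.37))"
```

```text
t 19.4 tcp [0.5018 0.2474 0.2441] yaw_y -1.37 tilt [-0. -0.] w 0.313 F [ 0.7 -0.2 -0.5] q [ 0.41  0.04  1.84 -0.    1.27  1.78]
[{"translation": [-0.0008, -0.0007, 0.041], "spin": -0.0}, {"translation": [-0.0008, -0.0007, 0.041], "spin": -0.0}]
```

View pics/c5.png

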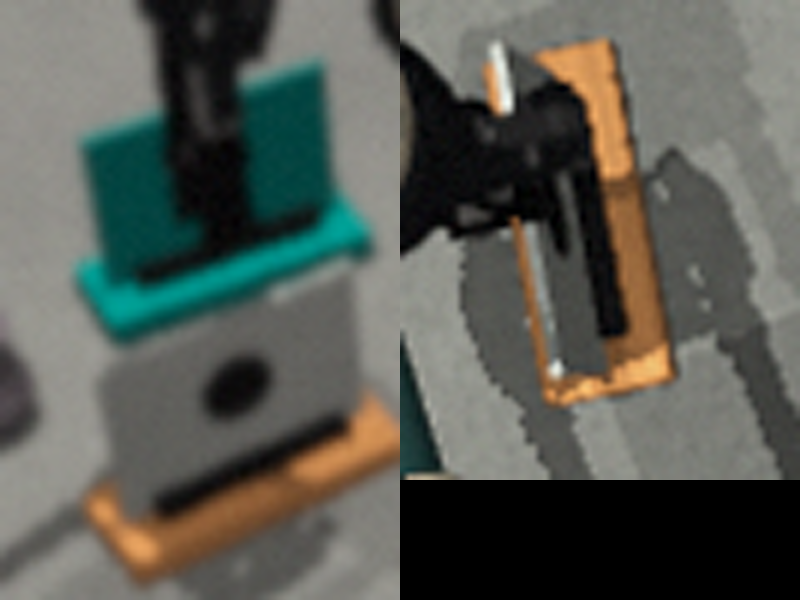

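The clip is held open and upright above the plate. I'll go down until the tips are about 13 mm above the edge, then check from close by.

Call:
{"name": "play_rows", "arguments": {
  "series": [
    {"translation": [0, -0.0005, 0.02], "spin": 0},
    {"translation": [0, -0.0005, 0.015], "spin": 0},
    {"translation": [0, 0, 0.01], "spin": 0},
    {"translation": [0, 0, 0], "spin": 0},
    {"translation": [0, 0, 0], "spin": 0}
  ]
}}

```text
time: 19.9
tool_pos: [0.5015, 0.2494, 0.1991]
tcp_rot: [3.125, 0.317, -0.001]
wrist_force: [0.2, -0.2, -1.3]
width: 0.311
```

```bash
python3 -c "
from p import *
S=bot.read_camera('side');T=bot.read_camera('top')
cv=np.zeros((600,800,3),np.uint8)
s=bot.read_state();p=np.array(s['tool_pos']);N=np.array([.2,-.98,0]);X=np.array([.98,.2,0]);z=np.array([0,0,1])
a=cv2.resize(S[120:195,240:290],(400,600),interpolation=2)
cv[:,400:]=a
for sg in(1,-1):
  for w in(-.013,.013):
    u=(proj('side',p+sg*.0115*N+w*X-.061*z)+.5-[240,120])*8; cv2.circle(a,tuple(np.int32(u)),3,(0,0,255) if sg>0 else (0,255,255),-1)
for k in(-.07,0,.07):
  u=(proj('side',np.array([.5003,.2484,.12])+k*X+.0025*N)+.5-[240,120])*8; cv2.circle(a,tuple(np.int32(u)),3,(255,0,255),-1)
cv[:,:400]=a
cv2.imwrite('pics/c6.png',cv)
go(((.5000,.2484,.162),-1.37))"
```

```text
t 20.0 tcp [0.5021 0.2499 0.2001] yaw_y -1.368 tilt [0.001 0.001] w 0.314 F [-0.8 -0.8 -1.1] q [0.42 0.07 1.89 0.   1.18 1.79]
[{"translation": [-0.0023, 0.001, 0.0381], "spin": 0.02}]
```

View pics/c6.png

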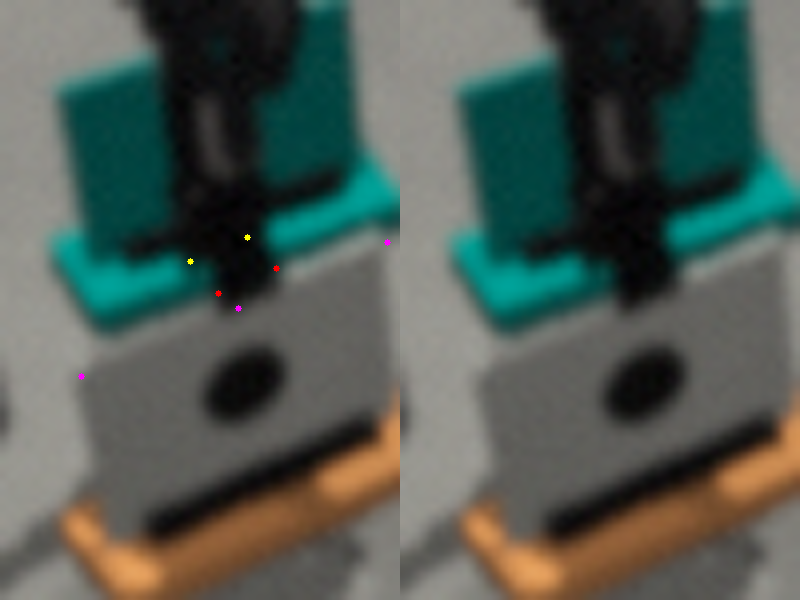

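The near jaw's tip is at left crop (222–280, 310–285). It lies in line with the prediction but reads about 2 px lower, roughly 4–5 mm. I'll aim a little high, at TCP z of about 0.165, and lower in small steps while watching the wrist force.

Call:
{"name": "play_rows", "arguments": {
  "series": [
    {"translation": [-0.001, 0.001, 0.006], "spin": 0},
    {"translation": [-0.001, 0, 0.006], "spin": 0},
    {"translation": [0, 0, 0.003], "spin": 0},
    {"translation": [0, 0, 0], "spin": 0},
    {"translation": [0, 0, 0], "spin": 0}
  ]
}}

```text
time: 20.5
tool_pos: [0.4997, 0.2482, 0.1841]
tcp_rot: [3.125, 0.318, -0.0]
wrist_force: [-0.4, 0.5, -0.2]
width: 0.314
```

Call:
{"name": "play_rows", "arguments": {
  "series": [
    {"translation": [0, 0, 0.003], "spin": 0},
    {"translation": [0, 0, 0.003], "spin": 0},
    {"translation": [0, 0, 0.003], "spin": 0},
    {"translation": [0, 0, 0], "spin": 0},
    {"translation": [0, 0, 0], "spin": 0}
  ]
}}

```text
time: 21.0
tool_pos: [0.4997, 0.2482, 0.1751]
tcp_rot: [3.125, 0.318, -0.001]
wrist_force: [-0.1, -0.5, -0.2]
width: 0.317
```

```bash
python3 -c "
from p import *
bot.read_camera('top')
go(((.5000,.2484,.165),-1.37))"
```

```text
t 21.05 tcp [0.4998 0.2482 0.1753] yaw_y -1.368 tilt [-0. -0.] w 0.314 F [ 0.2 -0.2 -0.9] q [ 0.42  0.09  1.92 -0.    1.14  1.78]
[{"translation": [0.0002, -0.0001, 0.0103], "spin": 0.02}]
```

Call:
{"name": "play_rows", "arguments": {
  "series": [
    {"translation": [0, 0, 0.004], "spin": 0},
    {"translation": [0, 0, 0.003], "spin": 0},
    {"translation": [0, 0, 0.003], "spin": 0},
    {"translation": [0, 0, 0], "spin": 0},
    {"translation": [0, 0, 0], "spin": 0}
  ]
}}

```text
time: 21.55
tool_pos: [0.4996, 0.2482, 0.165]
tcp_rot: [3.125, 0.318, -0.001]
wrist_force: [0.4, 0.5, -1.3]
width: 0.314
```

Call:
{"name": "play_rows", "arguments": {
  "series": [
    {"translation": [0, 0, 0], "spin": 0},
    {"translation": [0, 0, 0], "spin": 0},
    {"translation": [0, 0, 0], "spin": 0}
  ]
}}

```text
time: 21.85
tool_pos: [0.4999, 0.2483, 0.1655]
tcp_rot: [-3.125, -0.318, -0.001]
wrist_force: [0.1, 0.5, -1.6]
width: 0.317
```

```bash
python3 -c "
from p import *
S=bot.read_camera('side');T=bot.read_camera('top');cv2.imwrite('pics/t6.png',T)
cv=np.zeros((600,800,3),np.uint8)
cv[:,:400]=cv2.resize(S[120:195,240:290],(400,600),interpolation=2);cv[:,400:]=cv2.resize(T[200:275,215:265],(400,600),interpolation=2)
cv2.imwrite('pics/c7.png',cv)
s=bot.read_state();p=np.array(s['tool_pos']);X=np.array([.98,.2,0]);N=np.array([.2,-.98,0])
P0=np.array([.5003,.2484,.12])
print('near jaw inner',[(proj('side',p+.0115*N+w*X-[0,0,.061])+.5-[240,120])*8 for w in(-.013,.013)])
print('local X,N mm',(p-P0)@X*1e3,(p-P0)@N*1e3)
go(((.5000,.2484,.165),-1.37))"
```

```text
near jaw inner [array([223.98315066, 362.6350188 ]), array([280.37191421, 337.52197075])]
local X,N mm -0.44870524338192824 0.030179716726570483
t 21.95 tcp [0.4999 0.2483 0.1654] yaw_y -1.368 tilt [0. 0.] w 0.313 F [ 0.9 -0.5 -0.8] q [ 0.42  0.1   1.93 -0.    1.12  1.78]
[{"translation": [0.0002, -0.0001, 0.0004], "spin": 0.02}]
```

View pics/c7.png

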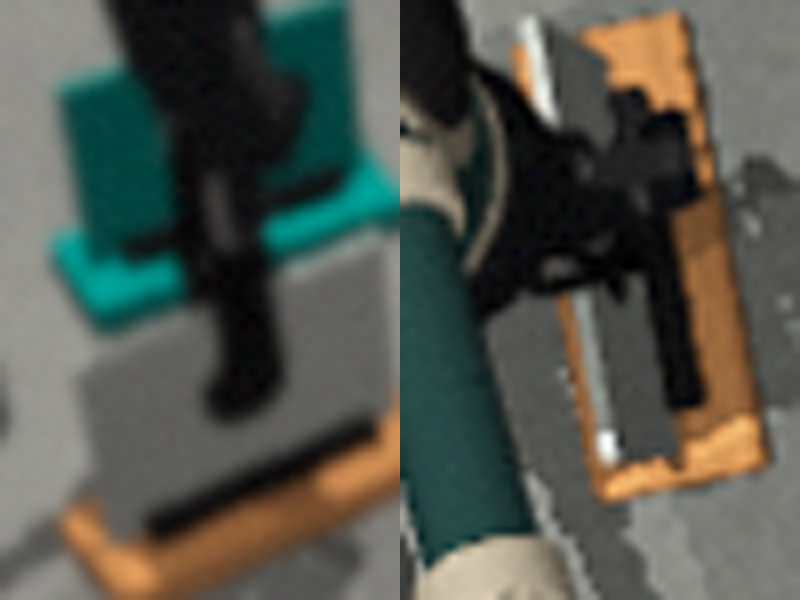

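The near jaw hangs in front of the plate, with its tip over the spot's upper part at crop (225–280, ~375). The plate hasn't moved and there's no contact force. I'll check the wand and bystanders against the first picture, then hand in.

Run:
```python
from m import *
t=cv2.imread("pics/t6.png");t0=cv2.imread("pics/top0.png")
for im in(t0,t):
    h=cv2.cvtColor(im,cv2.COLOR_BGR2HSV); print(rect("top",cv2.inRange(h,(0,0,100),(180,255,255)),(435,230,60,30),.036))
for n,(x,y,w,h) in dict(spray=(265,115,40,50),scraper=(365,140,65,60),gear=(425,125,45,40),nozzles=(285,240,40,50),vase=(185,255,40,35)).items():
    g=lambda i:cv2.cvtColor(i,cv2.COLOR_BGR2GRAY).astype(np.float32)
    print(n,np.round(np.mean(np.abs(g(t)-g(t0))[y:y+h,x:x+w]),1), np.round(cv2.matchTemplate(t,t0[y:y+h,x:x+w],cv2.TM_CCOEFF_NORMED).max(),2),cv2.minMaxLoc(cv2.matchTemplate(t,t0[y:y+h,x:x+w],cv2.TM_CCOEFF_NORMED))[3],(x,y))
s=bot.read_state(); print(s["time"],s["tool_pos"],s["width"],s["wrist_force"])
print(bot.finish_job())
```

```text
(array([ 0.46391919, -0.34659998]), array([ 24.8, 113.2]), np.float32(-1.4597527))
(array([ 0.46286353, -0.34192676]), array([ 25.5, 113.8]), np.float32(-1.4731611))
spray 10.4 1.0 (265, 115) (265, 115)
scraper 11.0 0.99 (365, 140) (365, 140)
gear 11.2 1.0 (425, 125) (425, 125)
nozzles 12.8 0.88 (285, 240) (285, 240)
vase 23.7 0.54 (185, 255) (185, 255)
21.95 [0.49986648 0.24828073 0.16539196] 0.3126901644790984 [ 0.93969912 -0.48892439 -0.84215958]
the job is handed in; nothing more can be done
None
```

I did both parts and handed the job in at about 22 s; it reports no verdict.

- **Thermometer:** I held it still for about 1.6 s with its nose roughly 80 mm square-on to the spot. The label showed up within 1 px of where I predicted. It's back on its pad and released, about 5 mm from where it started.
- **Clip:** It's squeezed fully open (width 0.31, about 28 mm over the handles) and straddles the middle of the large plate's top edge. By measured tool position it's within 0.5 mm of the middle of the edge along both directions. The wrist force stayed around 1 N, so there was no sign of touching the plate.
- **Bystanders:** All five matched their original positions to the pixel. The matches were near-perfect for the spray, scraper and gear, but weaker for the nozzles (0.88) and vase (0.54), probably because shadows had changed.

**Checks that disagreed or couldn't be made:**
- The near jaw's tip looked about 2 px (roughly 4–5 mm) lower than predicted. The clip mouth is therefore about 13–19 mm below the edge, inside the 4–31 mm allowed either way.
- The far jaw was hidden from both cameras, so I'm relying on the tool position and the lack of contact force for that side.

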